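# Lay a standing book case on the labelling plate

## Task

Slide the blue book case, still standing, squarely up against the near edge of the steel plate and keep its foot pressed lightly there for a moment; then push it high up so that it tips over the edge and lies flat on the plate, and finally push it home, pressing its end flush against the plate's aluminium rail for about a second before letting go. Press only lightly: the steel plate just lies on the table and must not be shoved out of place, the case must be pushed slowly and never hit or squeezed hard, and the other things are to be left alone.

Things in the scene. Friction and masses are not known exactly. Their poses are not given: they have to be found in the camera images.
- case: Closed blue cloth-covered book case, rigid, 0.4-0.75 kg: 60 mm thick (its x), 90 broad (y), 95 tall (z). Origin: centre of the tail end, its underside while it stands; z points to the head end. Starts standing, +x face towards the plate, 20-50 mm short of it, up to 0.12 rad askew. Pushed on its -x face below about 40 mm height it slides (2-5 N); pushed high it tips, beyond 38 degrees it falls by itself
- plate: Loose steel plate with the rail fixed on it, lying on the table: 150 mm (its x) by 150 (y), 10 thick, 2.8 kg in all; grey inlay flush. Origin: centre of its underside. x points from the stop edge (x = -75 mm), facing the standing case, to the rail: the way to tip and push the case. Held by friction only, more than about 13 N shifts it; it may shift 2 mm at most
- rail: Aluminium bar across the far end of the plate, 16 mm (x) by 150 mm (y), standing 34 mm above the plate's top. Origin: centre of its underside, on the plate's top at plate x = +67 mm; axes as the plate's
- stop_edge (a point): Middle of the plate's upper edge towards the case, at plate x = -75 mm, height 10 mm: the low stop
- rail_face (a point): Middle of the rail's face towards the case, 17 mm above the plate's top, at plate x = +59 mm (134 mm from the stop edge)
- case_head (a point): Centre of the case's head end (its top while it stands), 95 mm from its origin along its z; this end finally lies against the rail
- spray_bottle: Black spray bottle, 73x120x169 mm, standing behind the work; origin: centre of its underside; leave alone
- paste_jar: White jar with a red lid, 66 mm across, 67 mm tall, behind the work; origin: centre of its underside; leave alone
- thread_spool: Wooden spool of white thread, 31 mm across, 40 mm tall; origin: centre of its underside; leave alone
- log_book: Black notebook lying flat, 210x153x16 mm, to the right of the plate; origin: centre of its underside; leave alone
- eraser: Blue and white eraser, 23x40x13 mm, behind the work; origin: centre of its underside; leave alone

How it is judged:
On the way, in this order (a step that is already met when the one before it is completed fails the run):
1. the case, upright (within 0.06 rad) and square to the plate within 0.04 rad, is pressed against the plate's edge with more than 1.5 N for 0.3 s (contact force between case and plate above 1.5 N and angle between case's own z axis and vertical below 0.06 rad and angle between the y axis of case and the y axis of plate, either way round below 0.04 rad), for 0.3 s.
2. the case lies on the plate, head towards the rail (angle between the z axis of case and the x axis of plate, either way round below 0.06 rad and angle between case's own z axis and vertical between 1.5 and 1.65 rad and x of case_head in the frame of plate between -0.01 and 0.05 m and linear speed of case below 0.05 m/s), for 0.1 s.
3. the case's head end is pressed flush against the rail with more than 3 N for 0.5 s (contact force between case and rail above 3 N and angle between the z axis of case and the x axis of plate, either way round below 0.03 rad), for 0.5 s.
At the end, for the whole second after the job is handed in: The case lies flat on the plate (within 0.03 rad) on its former front face, at rest and released, its head end within 2.5 mm of the rail's face and square to it within 0.03 rad, within 30 mm of the rail's middle; the plate is within 2 mm of where it was (x of case_head in the frame of rail_face above -0.0025 m and y of case_head in the frame of rail_face between -0.03 and 0.03 m and z of case_head in the frame of plate between 0.036 and 0.044 m and angle between the z axis of case and the x axis of plate, either way round below 0.03 rad and angle between the x axis of case and the z axis of plate, either way round below 0.03 rad and linear speed of case below 0.01 m/s and distance of plate from where it was at the start of the episode below 0.002 m); the robot touches nothing.
It fails at once if the steel plate is shifted by more than 2 mm (distance of plate from where it was at the start of the episode above 0.002 m).
It fails at once if the robot presses on the case with more than 20 N (contact force between any of the fingers, the arm and case above 20 N).
It fails at once if a bystander is moved by more than 15 mm (distance of any of spray_bottle, paste_jar, thread_spool, log_book, eraser from where it was at the start of the episode above 0.015 m).
It also fails if it takes over 67 s, if anything falls off the work surface, if the arm or the gripper's body presses on something with over 40 N, if the wrist force passes 120 N, or if a joint passes its speed limit or range.

## Robot

A 7-joint arm with a two-finger parallel gripper is mounted at the origin on a cart in front of the work surface, level with it; the furniture and walls round the work are solid. World frame = base frame: x ahead of the robot, y to its left, z up, the work surface at z = 0. Lengths are in m, angles in rad, forces in N, time in s.
With the tool pointing down it reaches from about 0.425 to 0.875 m from the base axis. Payload 8.4 kg.
Tool frame: the origin (TCP) lies midway between the tips of the shut fingers; the grasp point (between the pads) lies 19 mm behind it; z points along the fingers, y is the line along which they close (so a half turn about z gives the same grasp; the last joint's range is limited). The gripper opens to 87 mm and grips with 3 to 60 N. Pads are 19 mm wide; open, the fingers measure 117 mm over their backs; the gripper's body (75 mm by 190 mm) begins 51 mm behind the grasp point.
Start: joints at [-1.27, 0.333, 0.04, 1.465, -0.013, 1.343, -0.059], TCP at [0.253, 0.599, 0.223] pointing down, gripper open.
Joint ranges: [-2.58, 2.58], [-0.38, 2.09], [-1.3, 1.39], [0.25, 2.4], [-1.5, 4.64], [0.08, 2.09], [-2.65, 2.65]. Speed limits (rad/s): [2.22, 2.22, 2.79, 2.79, 3.14, 3.14, 3.14].

## Interface

Orientations are given as a rotation vector (axis times angle).
In Python, from workcell import r gives the robot as it stands.
- The arm moves only by the tool move_arm, never from a script. Its arguments are lists of equal length, an entry for each row: "fingers": the opening, from 0 (shut) to 1 (fully open); "offset": the shift along the world's x, y, z in mm, a list of three; "angular": the turn, a rotation vector about the world's x, y, z in rad, a list of three. In form: {"fingers": [fingers, ...], "offset": [[x, y, z], ...], "angular": [[ax, ay, az], ...]}. A call has 1 to 12 rows; each row shifts and turns the commanded pose from where the row before left it; what a row does not reach is not made up. A row lasts 1/12 s, in which the tool goes at most 41.7 mm and 7.16 degrees, less where a joint would pass 70% of its speed; a pose out of reach is approached as far as the arm can. A call is refused whole if a number of a shift passes 41.7 or a number of a turn 0.125, either way. A call with a gripper value outside its range is refused whole. The fingers move at their own pace and stop on an object; "grip_force" is the grip in N (left out, the last holds). Time passes only in rows, so rows that do not move let the fingers close. It gives the time, the measured TCP pose, the force, the opening and the grip force at its end, in the units of the state.
- r.sense(): the state, without advancing time (a new reading comes with each control period).
- r.camera(name): name is "side" or "top" or "wrist"; returns the picture (400x640x3 uint8, red, green, blue); there is no depth.
- r.camera_params(name): a dict with "fx", "fy", "cx", "cy" (pixels), "k1" (the pictures are not rectified: a ray, as slopes to the right and down, at radius r is drawn at 1 + k1 r^2 times it, then the intrinsics apply), "extrinsics" (4x4, takes a point from world to camera coordinates); the wrist camera has in their place "hand_eye" (4x4, takes a point from camera to tool coordinates, whose origin is the TCP and whose axes are the flange's). Camera axes: x right, y down, z forward; pixel columns grow to the right and rows downward; lengths in m; the calibration is good to about 2 mm. A picture is of the moment at which its call begins: read the wrist's pose just before it. camera_params takes no time and is no camera call.
- r.job_done(): hands the job in; it is judged then, once.
Trained networks look in the newest picture that a camera, given by its name, has taken for a name from the list of things; names that differ only in an ending like _2 or _b are one class to them, and where a whole thing is asked for, a point or a joint stands for the part that bears it (a point fixed in the world has none). Each returns a list of dicts, best first, with "confidence" (0 to 1); they miss things now and then, are a little off and sometimes report something else, mostly with a low value. They report only what shows in the picture. A call takes as long as a camera call.
- r.spot_in(camera, query): "point" ([column, row] in pixels, amid what is visible of it).
- r.trace(camera, query): "region" (400x640 bool, what is visible of it) and "point" ([column, row] in pixels, amid what is visible of it).
The state is a dict: "time_s": time; "joint_pos": joint angles; "joint_velocities": joint speeds; "tau": joint torques, N m; "position": TCP position; "ee_rot": TCP orientation; "force": force on the tool from outside, world axes, zero at the start; "wrist_torque": the same for the moment, N m; "grip_width": opening from 0.0 (shut) to 1.0 (fully open); "grasp_force": force on a finger pad.
Only numpy, scipy, OpenCV 4.12 (cv2) and the standard library are available. Lean on these libraries where they do the work, as an engineer would, in place of code of your own. Each camera call takes 0.05 s, during which the arm holds its last target. There are 200 camera calls.

## Working session

There is one attempt and no reset: what is moved stays moved. The work goes in short steps, Python scripts to look and compute and a tool call to move; the robot and the scene stay as the last step left them, time stands still between calls to the robot, and variables do not carry over. Pictures are saved under pics/ and viewed, at most 10 in all, crops included, and the job is handed in when it is done.

Besides the shell and the picture viewer there is one more tool, called after "Call:" as name(argument=value, ...) on one line, values as JSON. move_arm: Moves the arm, as the interface text tells. Its arguments: {"type":"object","properties":{"fingers":{"type":"array"},"offset":{"type":"array"},"angular":{"type":"array"},"grip_force":{"type":"number"}},"required":["fingers","offset","angular"]}

```bash
mkdir -p pics; cat > h.py <<'E'
import numpy as np, cv2
from workcell import r
def save(cam,name):
    im=np.asarray(r.camera(cam)); cv2.imwrite(f'pics/{name}.png',im[:,:,::-1]); return im
def ray(cam,pts,T=None):
    p=r.camera_params(cam); pts=np.atleast_2d(np.array(pts,float))
    d=np.c_[(pts[:,0]-p['cx'])/p['fx'],(pts[:,1]-p['cy'])/p['fy']]; u=d.copy()
    for _ in range(20): u=d/(1+p['k1']*(u**2).sum(1,keepdims=True))
    E=np.array(p['extrinsics']); R=E[:3,:3]; c=-R.T@E[:3,3]
    return c,np.c_[u,np.ones(len(u))]@R
def atz(cam,pts,z):
    c,d=ray(cam,pts); return c+d*((z-c[2])/d[:,2])[:,None]
def proj(cam,P):
    p=r.camera_params(cam); E=np.array(p['extrinsics']); q=np.atleast_2d(P)@E[:3,:3].T+E[:3,3]
    u=q[:,:2]/q[:,2:]; u=u*(1+p['k1']*(u**2).sum(1,keepdims=True))
    return u*[p['fx'],p['fy']]+[p['cx'],p['cy']]
E
python3 - <<'E'
from h import *
for c in ['top','side']:
    save(c,c+'0')
    p=r.camera_params(c);E=np.array(p['extrinsics']);print(c,p['fx'],p['k1'],'pos',(-E[:3,:3].T@E[:3,3]).round(3),'z',E[2,:3].round(2))
    for n in ['case','plate','rail','log_book','spray_bottle','paste_jar','thread_spool','eraser']:
        t=r.trace(c,n)
        if not t: print(n,'none');continue
        t=t[0]; m=t['region'].astype(np.uint8); np.save(f'pics/{c}_{n}.npy',m)
        k=max(cv2.findContours(m,0,2)[0],key=cv2.contourArea)
        print(n,round(t['confidence'],2),np.round(t['point']),m.sum(),'poly',cv2.approxPolyDP(k,4,True)[:,0].tolist())
s=r.sense();print(s['time_s'],s['position'],s['ee_rot'],s['force'])
E
```

```text
top 437.42835119400877 -0.043996184645037885 pos [ 0.393 -0.024  1.147] z [ 0.2   0.01 -0.98]
case 0.69 [242. 261.] 1168 poly [[233, 244], [231, 281], [260, 282], [261, 247]]
plate 0.57 [309. 254.] 3292 poly [[333, 225], [279, 232], [282, 287], [339, 282]]
rail 0.78 [334. 254.] 444 poly [[331, 223], [333, 282], [339, 284]]
log_book 0.77 [432. 272.] 4666 poly [[452, 228], [399, 236], [412, 313], [466, 307]]
spray_bottle 0.69 [262. 150.] 1301 poly [[226, 145], [228, 152], [249, 154], [262, 172], [278, 166], [272, 135]]
paste_jar 0.75 [290. 182.] 631 poly [[289, 165], [279, 182], [284, 191], [296, 194], [305, 185], [304, 175]]
thread_spool 0.67 [227. 205.] 165 poly [[224, 201], [220, 209], [231, 214], [233, 204]]
eraser 0.23 [289. 185.] 621 poly [[289, 165], [281, 170], [279, 181], [286, 192], [296, 194], [305, 184], [303, 171]]
side 380.3524939052615 -0.04226744734912784 pos [0.314 0.665 0.474] z [ 0.35 -0.81 -0.46]
case 0.61 [356. 292.] 3941 poly [[337, 253], [325, 272], [326, 315], [375, 330], [384, 308], [387, 264]]
plate 0.96 [379. 243.] 2928 poly [[342, 221], [326, 269], [337, 253], [381, 261], [388, 267], [387, 287], [399, 290], [408, 231]]
rail 0.95 [374. 230.] 1117 poly [[340, 223], [342, 236], [407, 243], [407, 229]]
log_book 0.7 [414. 196.] 2267 poly [[371, 198], [374, 206], [454, 211], [450, 185], [379, 179]]
spray_bottle 0.66 [224. 233.] 2783 poly [[214, 190], [194, 221], [208, 227], [212, 273], [229, 276], [245, 267], [244, 246], [234, 234], [233, 194]]
paste_jar 0.97 [272. 240.] 1232 poly [[269, 218], [256, 225], [254, 245], [261, 258], [276, 260], [287, 253], [287, 228], [283, 221]]
thread_spool 0.93 [263. 309.] 407 poly [[258, 293], [253, 298], [255, 317], [265, 320], [270, 316], [268, 296]]
eraser 0.73 [267. 286.] 206 poly [[262, 278], [262, 289], [274, 293], [272, 279]]
0.9 [0.25301922 0.59870421 0.22258008] [-6.23913753e-01 -3.07901046e+00 -1.20421791e-05] [-0.15807801 -0.70938509 -1.78008489]
```

```bash
ls -la . pics
```

```text
.:
total 16
drwxr-xr-x  3 agent agent 4096 Dec  1 02:35 .
drwxr-xr-x 23 root  root  4096 Dec  1 02:35 ..
-rw-r--r--  1 agent agent  803 Dec  1 02:35 h.py
drwxr-xr-x  2 agent agent 4096 Dec  1 02:36 pics

pics:
total 4856
drwxr-xr-x 2 agent agent   4096 Dec  1 02:36 .
drwxr-xr-x 3 agent agent   4096 Dec  1 02:35 ..
-rw-r--r-- 1 agent agent 380067 Dec  1 02:36 side0.png
-rw-r--r-- 1 agent agent 256128 Dec  1 02:36 side_case.npy
-rw-r--r-- 1 agent agent 256128 Dec  1 02:36 side_eraser.npy
-rw-r--r-- 1 agent agent 256128 Dec  1 02:36 side_log_book.npy
-rw-r--r-- 1 agent agent 256128 Dec  1 02:36 side_paste_jar.npy
-rw-r--r-- 1 agent agent 256128 Dec  1 02:36 side_plate.npy
-rw-r--r-- 1 agent agent 256128 Dec  1 02:36 side_rail.npy
-rw-r--r-- 1 agent agent 256128 Dec  1 02:36 side_spray_bottle.npy
-rw-r--r-- 1 agent agent 256128 Dec  1 02:36 side_thread_spool.npy
-rw-r--r-- 1 agent agent 451392 Dec  1 02:36 top0.png
-rw-r--r-- 1 agent agent 256128 Dec  1 02:36 top_case.npy
-rw-r--r-- 1 agent agent 256128 Dec  1 02:36 top_eraser.npy
-rw-r--r-- 1 agent agent 256128 Dec  1 02:36 top_log_book.npy
-rw-r--r-- 1 agent agent 256128 Dec  1 02:36 top_paste_jar.npy
-rw-r--r-- 1 agent agent 256128 Dec  1 02:36 top_plate.npy
-rw-r--r-- 1 agent agent 256128 Dec  1 02:36 top_rail.npy
-rw-r--r-- 1 agent agent 256128 Dec  1 02:36 top_spray_bottle.npy
-rw-r--r-- 1 agent agent 256128 Dec  1 02:36 top_thread_spool.npy
```

View pics/top0.png

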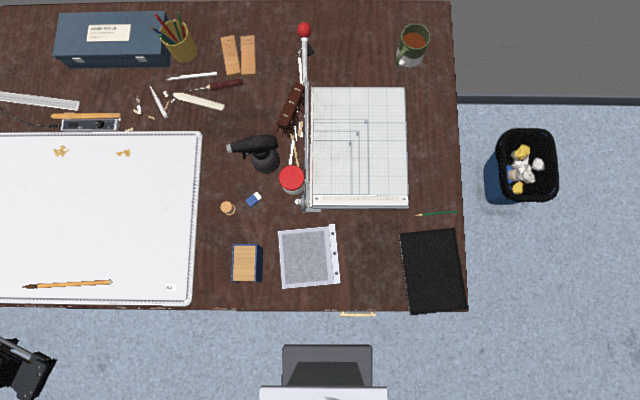

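View pics/side0.png

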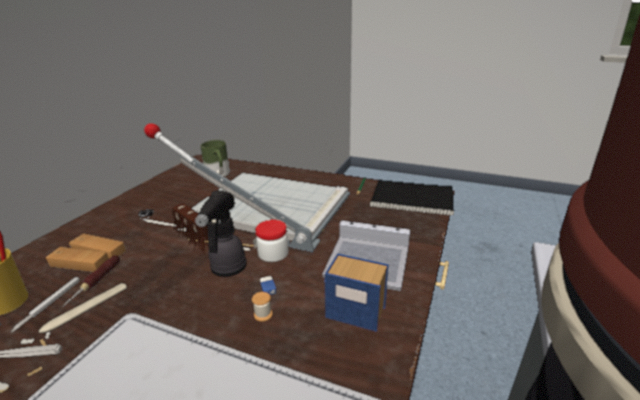

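```bash
cat > fit.py <<'E'
from h import *
from scipy.optimize import minimize
def pose(x,y,a,L):
    c,s=np.cos(a),np.sin(a); L=np.asarray(L,float)
    return np.c_[x+c*L[:,0]-s*L[:,1],y+s*L[:,0]+c*L[:,1],L[:,2]]
box=lambda x0,x1,y0,y1,z0,z1:[[x,y,z] for x in(x0,x1) for y in(y0,y1) for z in(z0,z1)]
CASE=[box(-.03,.03,-.045,.045,0,.095)]
PLATE=[box(-.075,.075,-.075,.075,0,.01),box(.059,.075,-.075,.075,.01,.044)]
S=4
def sil(cam,v,parts):
    m=np.zeros((400*S,640*S),np.uint8)
    for L in parts:
        q=proj(cam,pose(*v,L)); cv2.fillConvexPoly(m,cv2.convexHull(np.round((q+.5)*S*16-8).astype(np.int32)),1,cv2.LINE_8,4)
    return m
def fit(v0,parts,masks,hide=None):
    big={c:cv2.resize(m,None,fx=S,fy=S,interpolation=0) for c,m in masks.items()}
    def cost(v):
        t=0
        for c,m in big.items():
            s=sil(c,v,parts)
            if hide is not None: s=s&~cv2.resize(hide[c],None,fx=S,fy=S,interpolation=0)&1
            t+=1-(s&m).sum()/max(1,(s|m).sum())
        return t
    o=minimize(cost,v0,method='Nelder-Mead',options=dict(initial_simplex=np.array(v0)+np.array([[0,0,0],[.01,0,0],[0,.01,0],[0,0,.08]]),xatol=1e-4,fatol=1e-5,maxiter=150))
    return o.x,o.fun
E
cat > run1.py <<'E'
from fit import *
M={n:{c:np.load(f'pics/{c}_{n}.npy') for c in('top','side')} for n in('case','plate','rail')}
P={c:M['plate'][c]|M['rail'][c] for c in('top','side')}
p0=atz('top',[309,257],.01)[0]; c0=atz('top',[246,263],.09)[0]; print(p0,c0)
for cs in (['top','side'],['top'],['side']):
    pv,f=fit([p0[0],p0[1],-1.5],PLATE,{c:P[c] for c in cs},M['case']); print(cs,'plate',pv.round(4),round(f,3))
    cv,f=fit([c0[0],c0[1],-1.5],CASE,{c:M['case'][c] for c in cs}); print('case',cv.round(4),round(f,3))
    if len(cs)==2: np.save('pv.npy',pv);np.save('cv.npy',cv); b=pv,cv
pv,cv=b
out=[]
for c,(x,y) in {'top':(215,205),'side':(300,205)}.items():
    im=cv2.imread(f'pics/{c}0.png')[y:y+135,x:x+135]; im=cv2.resize(im,None,fx=3,fy=3,interpolation=cv2.INTER_CUBIC)
    for v,parts,col in((pv,PLATE,(0,255,0)),(cv,CASE,(0,0,255))):
        for L in parts:
            q=((proj(c,pose(*v,L))-[x,y]+.5)*3).astype(int)
            for i in range(8):
                for k in(1,2,4):
                    if not i&k: cv2.line(im,tuple(map(int,q[i])),tuple(map(int,q[i|k])),col,1)
    out.append(im)
cv2.imwrite('pics/ov1.png',cv2.resize(np.hstack(out),None,fx=.98,fy=.98))
for n,q in(('paste_jar',.03),('thread_spool',.02),('spray_bottle',.08)): pass
for n,px,z in(('jar',[291,178],.067),('spool',[228,208],.04),('eraser',[254,199],.01),('notebook',[433,271],.016)): print(n,atz('top',px,z)[0].round(3))
E
python3 run1.py
```

```text
[0.47230709 0.03942176 0.01      ] [0.4512874 0.1866649 0.09     ]
['top', 'side'] plate [ 0.4733  0.0396 -1.4703] 0.08
case [ 0.452   0.1914 -1.5548] 0.098
['top'] plate [ 0.4735  0.0404 -1.4732] 0.031
case [ 0.4525  0.1916 -1.5587] 0.038
['side'] plate [ 0.4732  0.0383 -1.471 ] 0.042
case [ 0.4518  0.1886 -1.544 ] 0.034
jar [0.668 0.085 0.067]
spool [0.595 0.249 0.04 ]
eraser [0.625 0.188 0.01 ]
notebook [ 0.438 -0.279  0.016]
```

View pics/ov1.png

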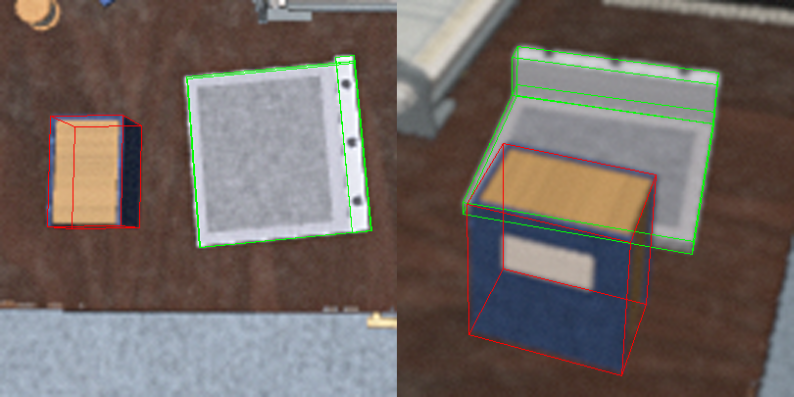

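The top view shows the case near (246,262) and the plate near (309,257), with its rail on the right at about (336,255). The overlay of both fitted models lines up with the two views: the gap is about 46 mm and the case is 0.08 rad askew. I'll move the tool behind the case with the fingers along the plate's y.

Call:
move_arm(fingers=[0.55, 0.55, 0.55, 0.55, 0.55, 0.55, 0.55, 0.55, 0.55, 0.55, 0.55, 0.55], offset=[[19.2, -33.3, 0], [19.2, -33.3, 0], [19.2, -33.3, 0], [19.2, -33.3, 0], [19.2, -33.3, 0], [19.2, -33.3, 0], [19.2, -33.3, 0], [19.2, -33.3, 0], [19.2, -33.3, 0], [19.2, -33.3, 0], [0, 0, 0], [0, 0, 0]], angular=[[0, 0, -0.107], [0, 0, -0.107], [0, 0, -0.107], [0, 0, -0.107], [0, 0, -0.107], [0, 0, -0.107], [0, 0, -0.107], [0, 0, -0.107], [0, 0, -0.107], [0, 0, -0.107], [0, 0, 0], [0, 0, 0]])

```text
time_s: 1.9
position: [0.4462, 0.2636, 0.223]
ee_rot: [2.112, 2.326, 0.001]
force: [-0.5, 1.7, 0.5]
grip_width: 0.551
grasp_force: 0.0
```

Call:
move_arm(fingers=[0.55, 0.55, 0.55, 0.55, 0.55, 0.55, 0.55, 0.55, 0.55, 0.55], offset=[[0, 0, -24], [0, 0, -24], [0, 0, -24], [0, 0, -24], [0, 0, -24], [0, 0, -24], [0, 0, -24], [0, 0, -24], [0, 0, 0], [0, 0, 0]], angular=[[-0.05, -0.005, 0], [-0.05, -0.005, 0], [-0.05, -0.005, 0], [-0.05, -0.005, 0], [-0.05, -0.005, 0], [-0.05, -0.005, 0], [-0.05, -0.005, 0], [-0.05, -0.005, 0], [0, 0, 0], [0, 0, 0]])

```text
time_s: 2.73
position: [0.4434, 0.2667, 0.0293]
ee_rot: [1.885, 2.095, -0.389]
force: [0.7, 0.0, 1.0]
grip_width: 0.553
grasp_force: 0.0
```

```bash
python3 - <<'E'
from h import *
from scipy.spatial.transform import Rotation as Ro
s=r.sense();R=Ro.from_rotvec(s['ee_rot']).as_matrix();print(s['position'],R.round(3).tolist(),s['joint_pos'].round(2) if hasattr(s['joint_pos'],'round') else s['joint_pos'],s['force'])
a=save('top','t2');b=save('side','s2')
cv2.imwrite('pics/v2.png',np.hstack([cv2.resize(a[180:320,190:370],(500,389)),cv2.resize(b[180:360,260:400],(300,389))])[:,:,::-1])
E
```

```text
[0.443429   0.26672342 0.02930544] [[-0.097, 0.995, 0.038], [0.915, 0.104, -0.391], [-0.393, -0.004, -0.92]] [-1.1   0.45  0.32  1.83  0.19  1.15 -0.79] [0.72975343 0.01907112 0.96599812]
```

View pics/v2.png

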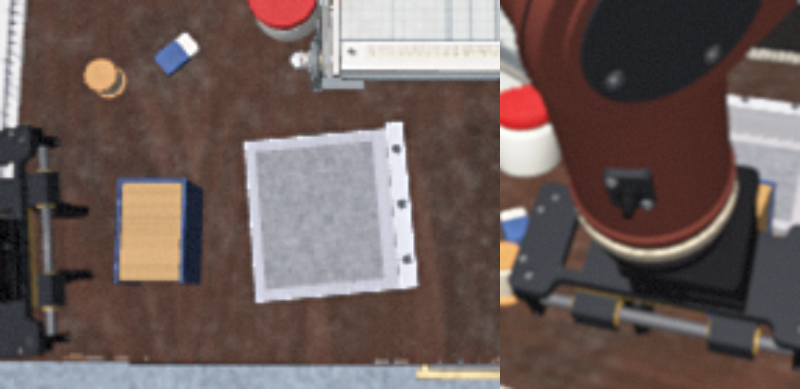

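Call:
move_arm(fingers=[0.55, 0.55, 0.55, 0.55, 0.55, 0.55, 0.55, 0.55, 0.55, 0.55, 0.55, 0.55], offset=[[0.5, -5, -2], [0.5, -5, -2], [0.5, -5, -2], [0.5, -5, -2], [0.3, -3, 0], [0.2, -2, 0], [0.2, -2, 0], [0.2, -2, 0], [0.2, -2, 0], [0.2, -2, 0], [0.2, -2, 0], [0.2, -2, 0]], angular=[[0, 0, 0], [0, 0, 0], [0, 0, 0], [0, 0, 0], [0, 0, 0], [0, 0, 0], [0, 0, 0], [0, 0, 0], [0, 0, 0], [0, 0, 0], [0, 0, 0], [0, 0, 0]])

```text
time_s: 3.83
position: [0.4485, 0.2293, 0.0225]
ee_rot: [1.89, 2.092, -0.385]
force: [-2.2, 2.9, 0.0]
grip_width: 0.556
grasp_force: 1.3
```

Call:
move_arm(fingers=[0.55, 0.55, 0.55, 0.55, 0.55, 0.55, 0.55, 0.55, 0.55, 0.55, 0.55, 0.55], offset=[[0.2, -2, 0], [0.2, -2, 0], [0.2, -2, 0], [0.2, -2, 0], [0.2, -2, 0], [0.2, -2, 0], [0.2, -2, 0], [0.2, -2, 0], [0.2, -2, 0], [0.2, -2, 0], [0.2, -2, 0], [0.2, -2, 0]], angular=[[0, 0, 0], [0, 0, 0], [0, 0, 0], [0, 0, 0], [0, 0, 0], [0, 0, 0], [0, 0, 0], [0, 0, 0], [0, 0, 0], [0, 0, 0], [0, 0, 0], [0, 0, 0]])

```text
time_s: 4.83
position: [0.4511, 0.2045, 0.0226]
ee_rot: [1.89, 2.091, -0.386]
force: [-0.3, 3.3, -0.3]
grip_width: 0.546
grasp_force: 1.5
```

```bash
cat > look.py <<'E'
import sys
from fit import *
pv=np.load('pv.npy');s=r.sense()
print('t',s['time_s'],s['position'].round(4) if hasattr(s['position'],'round') else s['position'],np.round(s['force'],1))
im=save('top',sys.argv[1]); t=r.trace('top','case')[0]
v,f=fit([s['position'][0],s['position'][1]-.04,-1.47],CASE,{'top':t['region'].astype(np.uint8)})
d=v[:2]-pv[:2];c,sn=np.cos(pv[2]),np.sin(pv[2])
print('conf',t['confidence'],'case in plate',round(d@[c,sn],4),round(d@[-sn,c],4),'rel yaw',round(v[2]-pv[2],3),'iou loss',round(f,3))
E
python3 look.py t3
```

```text
t 4.8333 [0.4511 0.2045 0.0226] [-0.3  3.3 -0.3]
conf 0.62 case in plate -0.128 -0.0026 rel yaw 0.021 iou loss 0.045
```

Call:
move_arm(fingers=[0.55, 0.55, 0.55, 0.55, 0.55, 0.55, 0.55, 0.55, 0.55, 0.55], offset=[[0.2, -2, 0], [0.2, -2, 0], [0.2, -2, 0], [0.2, -2, 0], [0.2, -2, 0], [0.2, -2, 0], [0.2, -2, 0], [0.2, -2, 0], [0.1, -1, 0], [0.1, -1, 0]], angular=[[0, 0, 0], [0, 0, 0], [0, 0, 0], [0, 0, 0], [0, 0, 0], [0, 0, 0], [0, 0, 0], [0, 0, 0], [0, 0, 0], [0, 0, 0]])

```text
time_s: 5.77
position: [0.4529, 0.1865, 0.0225]
ee_rot: [1.89, 2.091, -0.386]
force: [0.6, 3.3, -0.3]
grip_width: 0.553
grasp_force: 1.5
```

Call:
move_arm(fingers=[0.55, 0.55, 0.55], offset=[[0.1, -1, 0], [0.1, -1, 0], [0.1, -1, 0]], angular=[[0, 0, 0], [0, 0, 0], [0, 0, 0]])

```text
time_s: 6.02
position: [0.4533, 0.184, 0.0226]
ee_rot: [1.89, 2.091, -0.385]
force: [0.4, 6.2, 0.7]
grip_width: 0.546
grasp_force: 3.1
```

Call:
move_arm(fingers=[0.55, 0.55], offset=[[0.1, -1, 0], [0.1, -1, 0]], angular=[[0, 0, 0], [0, 0, 0]])

```text
time_s: 6.18
position: [0.4535, 0.1837, 0.0226]
ee_rot: [1.89, 2.093, -0.382]
force: [-2.5, 11.7, 1.9]
grip_width: 0.549
grasp_force: 5.6
```

Call:
move_arm(fingers=[0.55, 0.55, 0.55, 0.55, 0.55, 0.55], offset=[[0, 0.4, 0], [0, 0, 0], [0, 0, 0], [0, 0, 0], [0, 0, 0], [0, 0, 0]], angular=[[0, 0, 0], [0, 0, 0], [0, 0, 0], [0, 0, 0], [0, 0, 0], [0, 0, 0]])

```text
time_s: 6.68
position: [0.4534, 0.1839, 0.0226]
ee_rot: [1.89, 2.093, -0.382]
force: [-1.5, 7.5, -0.6]
grip_width: 0.553
grasp_force: 4.0
```

```bash
python3 look.py t4; python3 - <<'E'
from h import *
from scipy.spatial.transform import Rotation as Ro
s=r.sense();print(np.round(s['wrist_torque'],2),s['force'],np.round(s['joint_pos'],2))
a=cv2.imread('pics/t4.png')
cv2.imwrite('pics/v4.png',cv2.resize(a[190:310,210:360],None,fx=5,fy=5,interpolation=2))
E
```

```text
t 6.6833 [0.4534 0.1839 0.0226] [-1.5  7.5 -0.6]
conf 0.62 case in plate -0.1069 -0.002 rel yaw 0.009 iou loss 0.041
[ 1.94  0.42 -0.14] [-1.14492315  7.07336232  0.70865109] [-1.03  0.38  0.36  1.96  0.23  1.06 -0.71]
```

View pics/v4.png

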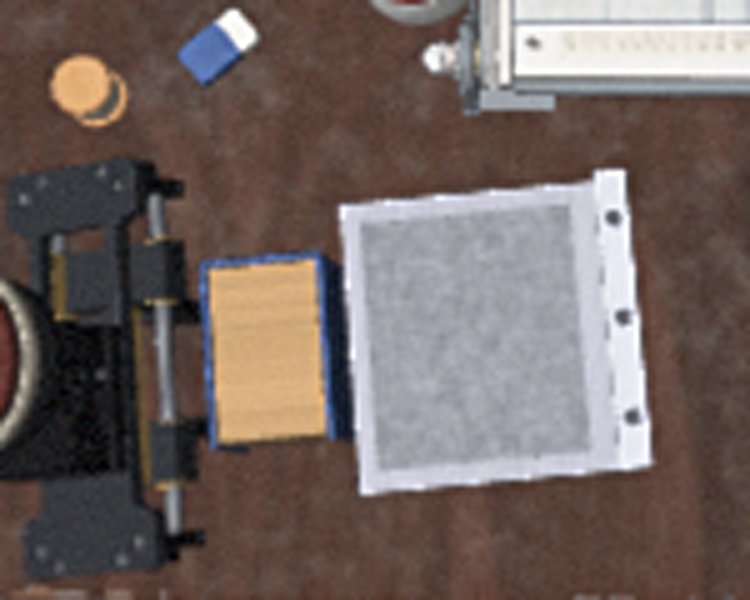

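Step 1 should be met: in the picture the case stands parallel to the plate's edge and against it, and it was held at about 7 N. Next I'll back off, raise the fingers and push high.

Call:
move_arm(fingers=[0.55, 0.55, 0.55, 0.55, 0.55, 0.55, 0.55, 0.55, 0.55, 0.55, 0.55, 0.55], offset=[[-0.4, 4, 0], [-0.4, 4, 0], [-0.4, 4, 0], [0, 0, 14], [0, 0, 14], [0, 0, 14], [0, 0, 13], [0, 0, 0], [0.2, -2, 0], [0.2, -2, 0], [0.2, -2, 0], [0.2, -2, 0]], angular=[[0, 0, 0], [0, 0, 0], [0, 0, 0], [0, 0, 0], [0, 0, 0], [0, 0, 0], [0, 0, 0], [0, 0, 0], [0, 0, 0], [0, 0, 0], [0, 0, 0], [0, 0, 0]])

```text
time_s: 7.78
position: [0.4526, 0.1854, 0.0768]
ee_rot: [1.89, 2.091, -0.388]
force: [0.2, -0.8, 0.1]
grip_width: 0.549
grasp_force: 0.0
```

Call:
move_arm(fingers=[0.55, 0.55, 0.55, 0.55, 0.55, 0.55], offset=[[0.1, -1.5, 0], [0.1, -1.5, 0.3], [0.2, -1.5, 0.6], [0.2, -1.5, 0.8], [0.2, -1.5, 0.8], [0.2, -1.5, 0.8]], angular=[[0, 0, 0], [0, 0, 0], [0, 0, 0], [0, 0, 0], [0, 0, 0], [0, 0, 0]])

```text
time_s: 8.28
position: [0.454, 0.1777, 0.0812]
ee_rot: [1.89, 2.092, -0.384]
force: [-1.6, 4.6, 3.3]
grip_width: 0.552
grasp_force: 2.5
```

Call:
move_arm(fingers=[0.55, 0.55, 0.55, 0.55, 0.55, 0.55, 0.55, 0.55], offset=[[0.2, -1.5, 1.2], [0.2, -1.5, 1.2], [0.2, -1.5, 1.1], [0.2, -1.5, 1.0], [0.2, -1.5, 1.0], [0.2, -1.5, 0.9], [0.2, -1.5, 0.9], [0.2, -1.5, 0.8]], angular=[[0, 0, 0], [0, 0, 0], [0, 0, 0], [0, 0, 0], [0, 0, 0], [0, 0, 0], [0, 0, 0], [0, 0, 0]])

```text
time_s: 8.95
position: [0.4556, 0.1646, 0.0889]
ee_rot: [1.89, 2.091, -0.386]
force: [-1.0, 2.2, 1.2]
grip_width: 0.55
grasp_force: 1.1
```

Call:
move_arm(fingers=[0.55, 0.55, 0.55, 0.55, 0.55, 0.55, 0.55, 0.55, 0.55, 0.55], offset=[[0.2, -1.5, 0.7], [0.2, -1.5, 0.7], [0.2, -1.5, 0.6], [0.2, -1.5, 0.6], [0.2, -1.5, 0.6], [0.2, -1.5, 0.5], [0.2, -1.5, 0.5], [0.2, -1.5, 0.5], [0.2, -1.5, 0.4], [0.2, -1.5, 0.4]], angular=[[0, 0, 0], [0, 0, 0], [0, 0, 0], [0, 0, 0], [0, 0, 0], [0, 0, 0], [0, 0, 0], [0, 0, 0], [0, 0, 0], [0, 0, 0]])

```text
time_s: 9.78
position: [0.4577, 0.1499, 0.0945]
ee_rot: [1.89, 2.091, -0.386]
force: [-0.2, 1.0, 1.1]
grip_width: 0.551
grasp_force: 0.3
```

```bash
python3 - <<'E'
from h import *
a=save('top','t5');b=save('side','s5')
cv2.imwrite('pics/v5.png',np.hstack([cv2.resize(a[190:310,210:360],(500,400)),cv2.resize(b[200:340,300:405],(300,400))])[:,:,::-1])
E
```

```text
(no output)
```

View pics/v5.png

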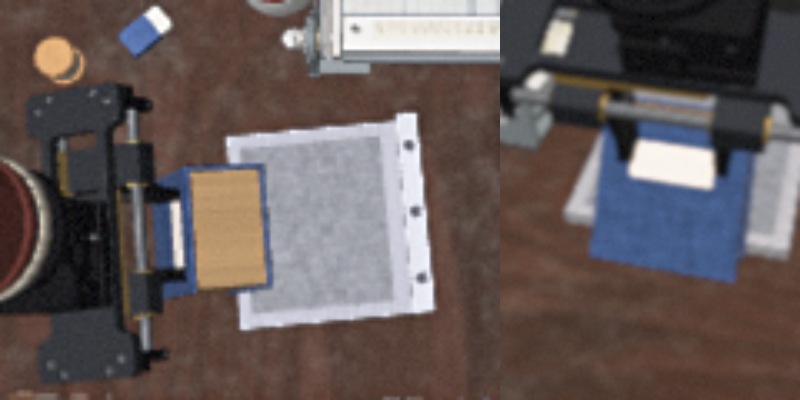

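The case is tipping evenly over the plate's edge, with its head end near (230,230) in the crop. I'll continue slowly.

Call:
move_arm(fingers=[0.55, 0.55, 0.55, 0.55, 0.55, 0.55, 0.55, 0.55, 0.55, 0.55, 0.55, 0.55], offset=[[0.1, -1, 0.3], [0.1, -1, 0.3], [0.1, -1, 0.3], [0.1, -1, 0.3], [0.1, -1, 0.3], [0.1, -1, 0.3], [0.1, -1, 0.3], [0.1, -1, 0.3], [0.1, -1, 0.2], [0.1, -1, 0.2], [0.1, -1, 0.2], [0.1, -1, 0.2]], angular=[[0, 0, 0], [0, 0, 0], [0, 0, 0], [0, 0, 0], [0, 0, 0], [0, 0, 0], [0, 0, 0], [0, 0, 0], [0, 0, 0], [0, 0, 0], [0, 0, 0], [0, 0, 0]])

```text
time_s: 10.88
position: [0.4588, 0.138, 0.0977]
ee_rot: [1.89, 2.091, -0.386]
force: [0.3, 0.4, -1.5]
grip_width: 0.553
grasp_force: 0.2
```

Call:
move_arm(fingers=[0.55, 0.55, 0.55, 0.55, 0.55, 0.55, 0.55, 0.55], offset=[[0.1, -1, 0.2], [0.1, -1, 0.2], [0.1, -1, 0.2], [0.1, -1, 0.2], [0, 0, 0], [0, 0, 0], [0, 0, 0], [0, 0, 0]], angular=[[0, 0, 0], [0, 0, 0], [0, 0, 0], [0, 0, 0], [0, 0, 0], [0, 0, 0], [0, 0, 0], [0, 0, 0]])

```text
time_s: 11.55
position: [0.4592, 0.1341, 0.0984]
ee_rot: [1.89, 2.091, -0.386]
force: [-0.2, -0.3, -0.3]
grip_width: 0.55
grasp_force: 0.1
```

```bash
cat >> fit.py <<'E'
def locate(name):
    pv=np.load('pv.npy');LY=[box(-.095,0,-.045,.045,.01,.07)] # local x = plate dir, origin head
    ms={}
    a=save('top',name);ms['top']=r.trace('top','case')[0]['region'].astype(np.uint8)
    c,s=np.cos(pv[2]),np.sin(pv[2])
    v,f=fit([pv[0]+.01*c,pv[1]+.01*s,pv[2]],LY,ms); d=v[:2]-pv[:2]
    print('head in plate x',round(d@[c,s],4),'y',round(d@[-s,c],4),'rel yaw',round(v[2]-pv[2],3),'loss',round(f,3))
    t=r.trace('top','plate')[0]['region'].astype(np.uint8)|r.trace('top','rail')[0]['region'].astype(np.uint8)
    w,f=fit(pv,PLATE,{'top':t},ms); print('plate',w.round(4),round(f,3))
    return a
E
python3 - <<'E'
from fit import *
a=locate('t6'); b=save('side','s6')
cv2.imwrite('pics/v6.png',np.hstack([cv2.resize(a[190:310,210:360],(500,400)),cv2.resize(b[200:340,300:405],(300,400))])[:,:,::-1])
E
```

```text
head in plate x -0.0228 y 0.0005 rel yaw -0.002 loss 0.231
plate [ 0.4734  0.0413 -1.4684] 0.03
```

View pics/v6.png

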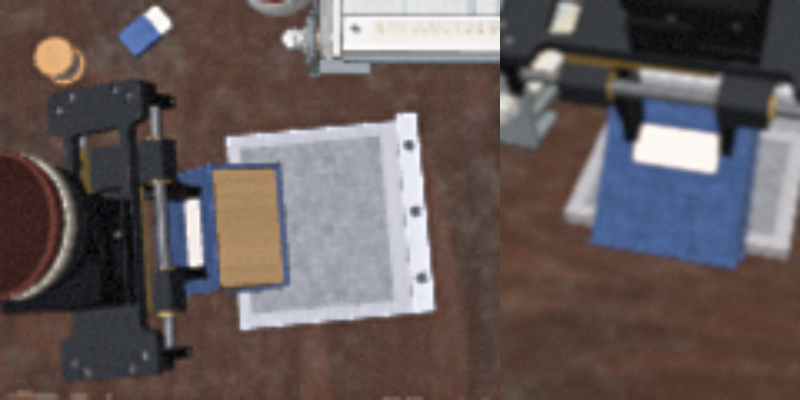

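Still leaning at roughly 33°, so I'll continue.

Call:
move_arm(fingers=[0.55, 0.55, 0.55, 0.55, 0.55, 0.55, 0.55, 0.55, 0.55, 0.55, 0.55, 0.55], offset=[[0.1, -1, 0.2], [0.1, -1, 0.2], [0.1, -1, 0.2], [0.1, -1, 0.2], [0.1, -1, 0.2], [0.1, -1, 0.2], [0.1, -1, 0.2], [0.1, -1, 0.2], [0.1, -1, 0], [0.1, -1, 0], [0, 0, 0], [0, 0, 0]], angular=[[0, 0, 0], [0, 0, 0], [0, 0, 0], [0, 0, 0], [0, 0, 0], [0, 0, 0], [0, 0, 0], [0, 0, 0], [0, 0, 0], [0, 0, 0], [0, 0, 0], [0, 0, 0]])

```text
time_s: 12.8
position: [0.4602, 0.1241, 0.1001]
ee_rot: [1.89, 2.091, -0.386]
force: [-0.0, 0.0, -1.3]
grip_width: 0.549
grasp_force: 0.0
```

```bash
python3 - <<'E'
from fit import *
a=locate('t7')
E
```

```text
head in plate x -0.0145 y -0.004 rel yaw -0.067 loss 0.245
plate [ 0.4733  0.0414 -1.4613] 0.054
```

Call:
move_arm(fingers=[0.55, 0.55, 0.55, 0.55, 0.55, 0.55, 0.55, 0.55, 0.55, 0.55], offset=[[0.1, -1, 0], [0.1, -1, 0], [0.1, -1, 0], [0.1, -1, 0], [0.1, -1, 0], [0.1, -1, 0], [0.1, -1, 0], [0.1, -1, 0], [0, 0, 0], [0, 0, 0]], angular=[[0, 0, 0], [0, 0, 0], [0, 0, 0], [0, 0, 0], [0, 0, 0], [0, 0, 0], [0, 0, 0], [0, 0, 0], [0, 0, 0], [0, 0, 0]])

```text
time_s: 13.83
position: [0.461, 0.116, 0.1]
ee_rot: [1.89, 2.091, -0.386]
force: [-0.5, -0.5, 0.3]
grip_width: 0.547
grasp_force: 0.0
```

```bash
python3 - <<'E'
from fit import *
a=locate('t8');b=save('side','s8')
cv2.imwrite('pics/v8.png',np.hstack([cv2.resize(a[190:310,210:360],(500,400)),cv2.resize(b[200:340,300:405],(300,400))])[:,:,::-1])
E
```

```text
head in plate x -0.0018 y -0.0024 rel yaw -0.001 loss 0.147
plate [ 0.4738  0.0406 -1.4687] 0.038
```

View pics/v8.png

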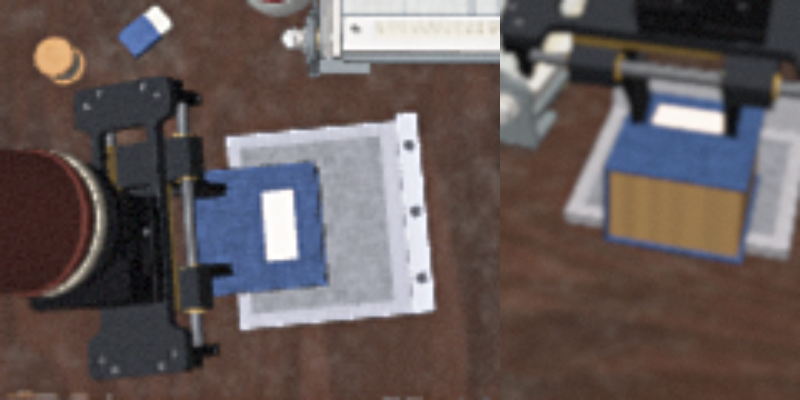

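The case now lies flat on the plate with its white label up, near (280,225) in the crop. I'll retreat behind its tail and lower the fingers.

Call:
move_arm(fingers=[0.55, 0.55, 0.55, 0.55, 0.55, 0.55, 0.55, 0.55, 0.55, 0.55, 0.55, 0.55], offset=[[-1.2, 12, 0], [-1.2, 12, 0], [-1.2, 12, 0], [-1.2, 12, 0], [-1.2, 12, 0], [0, 0, 0], [0, 0, -14], [0, 0, -14], [0, 0, -14], [0, 0, -14], [0, 0, -12], [0, 0, 0]], angular=[[0, 0, 0], [0, 0, 0], [0, 0, 0], [0, 0, 0], [0, 0, 0], [0, 0, 0], [0, 0, 0], [0, 0, 0], [0, 0, 0], [0, 0, 0], [0, 0, 0], [0, 0, 0]])

```text
time_s: 15.08
position: [0.4539, 0.1752, 0.0301]
ee_rot: [1.889, 2.091, -0.391]
force: [-0.3, -0.2, 0.8]
grip_width: 0.549
grasp_force: 0.0
```

```bash
python3 - <<'E'
from fit import *
a=locate('t9');pv=np.load('pv.npy');s=r.sense();d=np.array(s['position'][:2])-pv[:2]
print(s['position'],'tcp in plate',d@[np.cos(pv[2]),np.sin(pv[2])],d@[-np.sin(pv[2]),np.cos(pv[2])])
E
```

```text
head in plate x -0.0059 y -0.0021 rel yaw 0.003 loss 0.027
plate [ 0.4736  0.0408 -1.4683] 0.027
[0.45545736 0.17631022 0.03272812] tcp in plate -0.1378532346083029 -0.004004163089040942
```

Call:
move_arm(fingers=[0.55, 0.55, 0.55, 0.55, 0.55, 0.55, 0.55, 0.55, 0.55, 0.55, 0.55, 0.55], offset=[[0.5, -5, 0], [0.5, -5, 0], [0.5, -5, 0], [0.3, -3, 0], [0.2, -2, 0], [0.2, -2, 0], [0.2, -2, 0], [0.2, -2, 0], [0.2, -2, 0], [0.2, -2, 0], [0.2, -2, 0], [0.2, -2, 0]], angular=[[0, 0, 0], [0, 0, 0], [0, 0, 0], [0, 0, 0], [0, 0, 0], [0, 0, 0], [0, 0, 0], [0, 0, 0], [0, 0, 0], [0, 0, 0], [0, 0, 0], [0, 0, 0]])

```text
time_s: 16.28
position: [0.4585, 0.1425, 0.0321]
ee_rot: [1.889, 2.092, -0.385]
force: [-0.2, 3.7, -0.3]
grip_width: 0.548
grasp_force: 1.5
```

Call:
move_arm(fingers=[0.55, 0.55, 0.55, 0.55, 0.55, 0.55, 0.55, 0.55, 0.55, 0.55, 0.55, 0.55], offset=[[0.2, -2, 0], [0.2, -2, 0], [0.2, -2, 0], [0.2, -2, 0], [0.2, -2, 0], [0.2, -2, 0], [0.2, -2, 0], [0.2, -2, 0], [0.2, -2, 0], [0.2, -2, 0], [0.2, -2, 0], [0.2, -2, 0]], angular=[[0, 0, 0], [0, 0, 0], [0, 0, 0], [0, 0, 0], [0, 0, 0], [0, 0, 0], [0, 0, 0], [0, 0, 0], [0, 0, 0], [0, 0, 0], [0, 0, 0], [0, 0, 0]])

```text
time_s: 17.28
position: [0.4608, 0.1179, 0.032]
ee_rot: [1.89, 2.091, -0.386]
force: [-0.1, 3.0, 0.2]
grip_width: 0.549
grasp_force: 1.6
```

```bash
cat > st.py <<'E'
import sys
from fit import *
locate(sys.argv[1]);pv=np.load('pv.npy');s=r.sense();d=np.array(s['position'][:2])-pv[:2]
print('tcp in plate',d@[np.cos(pv[2]),np.sin(pv[2])],d@[-np.sin(pv[2]),np.cos(pv[2])],s['position'][2],s['force'])
E
python3 st.py t10
```

```text
head in plate x 0.0254 y -0.0019 rel yaw -0.001 loss 0.026
plate [ 0.4731  0.0402 -1.4668] 0.065
tcp in plate -0.07891770053267637 -0.004622260035722976 0.03204805756825578 [0.17334966 1.49358065 0.2311452 ]
```

Call:
move_arm(fingers=[0.55, 0.55, 0.55, 0.55, 0.55, 0.55, 0.55, 0.55, 0.55, 0.55, 0.55, 0.55], offset=[[0.2, -2, 0], [0.2, -2, 0], [0.2, -2, 0], [0.2, -2, 0], [0.2, -2, 0], [0.2, -2, 0], [0.2, -2, 0], [0.2, -2, 0], [0.2, -2, 0], [0.2, -2, 0], [0.2, -2, 0], [0.2, -2, 0]], angular=[[0, 0, 0], [0, 0, 0], [0, 0, 0], [0, 0, 0], [0, 0, 0], [0, 0, 0], [0, 0, 0], [0, 0, 0], [0, 0, 0], [0, 0, 0], [0, 0, 0], [0, 0, 0]])

```text
time_s: 18.48
position: [0.4632, 0.0939, 0.032]
ee_rot: [1.89, 2.091, -0.386]
force: [-0.7, 3.4, 0.7]
grip_width: 0.548
grasp_force: 1.6
```

Call:
move_arm(fingers=[0.55, 0.55, 0.55, 0.55, 0.55, 0.55], offset=[[0.1, -1, 0], [0.1, -1, 0], [0.1, -1, 0], [0.1, -1, 0], [0.1, -1, 0], [0.1, -1, 0]], angular=[[0, 0, 0], [0, 0, 0], [0, 0, 0], [0, 0, 0], [0, 0, 0], [0, 0, 0]])

```text
time_s: 18.98
position: [0.4638, 0.0881, 0.032]
ee_rot: [1.89, 2.091, -0.386]
force: [-0.3, 3.4, 0.4]
grip_width: 0.55
grasp_force: 1.6
```

Call:
move_arm(fingers=[0.55, 0.55], offset=[[0.1, -1, 0], [0.1, -1, 0]], angular=[[0, 0, 0], [0, 0, 0]])

```text
time_s: 19.15
position: [0.464, 0.086, 0.0321]
ee_rot: [1.89, 2.091, -0.386]
force: [-0.8, 3.4, -0.2]
grip_width: 0.55
grasp_force: 1.6
```

Call:
move_arm(fingers=[0.55, 0.55], offset=[[0.1, -1, 0], [0.1, -1, 0]], angular=[[0, 0, 0], [0, 0, 0]])

```text
time_s: 19.32
position: [0.4645, 0.0854, 0.032]
ee_rot: [1.89, 2.092, -0.383]
force: [-1.7, 10.1, 0.5]
grip_width: 0.55
grasp_force: 5.1
```

Call:
move_arm(fingers=[0.55], offset=[[0, -0.5, 0]], angular=[[0, 0, 0]])

```text
time_s: 19.4
position: [0.4645, 0.0854, 0.032]
ee_rot: [1.89, 2.093, -0.382]
force: [-1.3, 9.3, -0.4]
grip_width: 0.548
grasp_force: 5.1
```

Call:
move_arm(fingers=[0.55], offset=[[0, -0.5, 0]], angular=[[0, 0, 0]])

```text
time_s: 19.48
position: [0.4645, 0.0853, 0.032]
ee_rot: [1.89, 2.093, -0.381]
force: [-2.3, 10.8, 0.7]
grip_width: 0.549
grasp_force: 5.8
```

Call:
move_arm(fingers=[0.55, 0.55, 0.55, 0.55, 0.55], offset=[[0, 0.2, 0], [0, 0, 0], [0, 0, 0], [0, 0, 0], [0, 0, 0]], angular=[[0, 0, 0], [0, 0, 0], [0, 0, 0], [0, 0, 0], [0, 0, 0]])

```text
time_s: 19.9
position: [0.4645, 0.0854, 0.0321]
ee_rot: [1.889, 2.093, -0.382]
force: [-2.2, 9.4, -0.0]
grip_width: 0.552
grasp_force: 4.9
```

Call:
move_arm(fingers=[0.55, 0.55, 0.55, 0.55, 0.55, 0.55, 0.55, 0.55, 0.55, 0.55], offset=[[0, 0, 0], [0, 0, 0], [0, 0, 0], [0, 0, 0], [0, 0, 0], [0, 0, 0], [0, 0, 0], [0, 0, 0], [0, 0, 0], [0, 0, 0]], angular=[[0, 0, 0], [0, 0, 0], [0, 0, 0], [0, 0, 0], [0, 0, 0], [0, 0, 0], [0, 0, 0], [0, 0, 0], [0, 0, 0], [0, 0, 0]])

```text
time_s: 20.73
position: [0.4645, 0.0854, 0.032]
ee_rot: [1.89, 2.093, -0.382]
force: [-2.0, 9.9, 0.3]
grip_width: 0.552
grasp_force: 4.9
```

```bash
python3 st.py t11
```

```text
head in plate x 0.0581 y -0.0021 rel yaw -0.001 loss 0.047
plate [ 0.4741  0.0406 -1.4743] 0.317
tcp in plate -0.04650272571029036 -0.004151780668218279 0.03204554875096484 [-1.77009214  9.76219368  0.68010837]
```

Call:
move_arm(fingers=[0.55, 0.55, 0.55, 0.55, 0.55, 0.55, 0.55, 0.55, 0.55, 0.55, 0.55, 0.55], offset=[[-0.1, 1, 0], [-0.1, 1, 0], [-0.1, 1, 0], [-0.2, 2, 0], [-0.5, 5, 0], [-1, 10, 0], [-1, 10, 0], [-1, 10, 0], [-1, 10, 0], [-1, 10, 10], [-1, 10, 20], [0, 0, 0]], angular=[[0, 0, 0], [0, 0, 0], [0, 0, 0], [0, 0, 0], [0, 0, 0], [0, 0, 0], [0, 0, 0], [0, 0, 0], [0, 0, 0], [0, 0, 0], [0, 0, 0], [0, 0, 0]])

```text
time_s: 21.93
position: [0.4583, 0.1572, 0.0643]
ee_rot: [1.888, 2.094, -0.379]
force: [-0.4, 0.8, 0.7]
grip_width: 0.55
grasp_force: 0.0
```

```bash
python3 st.py t12; python3 -c "
import cv2,numpy as np
a=cv2.imread('pics/t12.png');cv2.imwrite('pics/v12.png',cv2.resize(a[190:310,210:360],None,fx=5,fy=5,interpolation=2))"
```

```text
head in plate x 0.0575 y -0.0019 rel yaw -0.003 loss 0.027
plate [ 0.4733  0.0411 -1.4709] 0.047
tcp in plate -0.11463026100715719 -0.004932224747272448 0.061524937243147476 [-1.38283039  0.72458382  0.05376724]
```

View pics/v12.png

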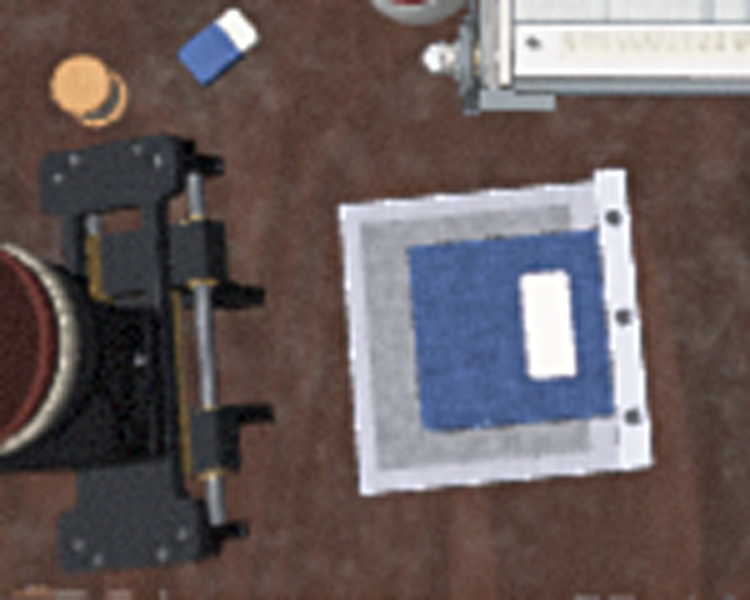

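The picture shows the case flat and flush along the rail (column about 605), with the fingers well clear near column 270. The plate is where it was.

```bash
python3 -c "
from workcell import r
print(r.job_done())"
```

```text
the job is handed in; nothing more can be done
None
```

The job is handed in, no verdict shown: the case lies flat on the plate, its head end flush and square against the rail after about 1.4 s at roughly 10 N, the plate not measurably moved, and the gripper clear of everything.

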